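Put the four lids on their own jars before the bisque firing

ROBOT

A 6-joint arm with a two-finger parallel gripper is mounted at the origin on the work surface. World frame = base frame: x ahead of the robot, y to its left, z up, the work surface at z = 0. Lengths are in m, angles in rad, forces in N, time in s.
With the tool pointing down it reaches from about 0.275 to 0.825 m from the base axis. Payload 4.9 kg.
Tool frame: the origin (TCP) lies between the finger pads; the fingertips stand 25 mm ahead of it and the grasp point (between the pads) lies 6 mm ahead of it; z points along the fingers, y is the direction in which the jaws open and shut (so a half turn about z gives the same grasp; the last joint's range is limited). The gripper opens to 85 mm and grips with 20 to 120 N. Pads are 22 mm wide; open, the fingers measure 114 mm over their backs; the gripper's body (76 mm by 85 mm) begins 54 mm behind the grasp point. The pads swing forward as they close: fully open they stand 13 mm farther back than shut.
Start: joints at [1.045, 0.326, -0.193, 1.052, 0, 1.437], TCP at [0.21, 0.508, 0.256] pointing down, gripper open.
Joint ranges: [-2.65, 2.65], [-0.97, 1.79], [-1.3, 1.35], [-1.93, 2.1], [-1.47, 1.37], [-3.14, 3.14]. Speed limits (rad/s): [2.57, 2.57, 3.14, 3.14, 3.14, 3.14].

INTERFACE

Orientations are given as a unit quaternion [x, y, z, w].
In Python, from workcell import manip gives the robot as it stands.
- The arm moves only by the tool carry_out, never from a script. Its argument "moves" is a list of rows, each an object with "dp": the shift along the world's x, y, z in m, a list of three; "roll": the turn about the world's z in rad. In form: [{"dp": [tx, ty, tz], "roll": roll}, ...]. A call has 1 to 12 rows; each row shifts and turns the commanded pose from where the row before left it; what a row does not reach is not made up. A row lasts 1/10 s, in which the tool goes at most 50 mm and 8.59 degrees, less where a joint would pass 70% of its speed; a pose out of reach is approached as far as the arm can. A call is refused whole if a number of a shift passes 0.05 or a number of a turn 0.15, either way. A call with a gripper value outside its range is refused whole. "grip" is the opening, from 0 (shut) to 1 (fully open), set as the call begins (left out, the last holds). The fingers move at their own pace and stop on an object; "newtons" is the grip in N (left out, the last holds). Time passes only in rows, so rows that do not move let the fingers close. It gives the time, the measured TCP pose, the force and the opening at its end, in the units of the state.
- manip.sense(): the state, without advancing time (a new reading comes with each control period).
- manip.get_image(name): name is "scene" or "top" or "wrist"; returns the picture (480x640x3 uint8, blue, green, red); there is no depth.
- manip.get_calibration(name): a dict with "K" (3x3 intrinsics, pixels), "rvec" (rotation vector, rad) and "tvec" (3), from world to camera coordinates, as OpenCV has them. Camera axes: x right, y down, z forward; pixel columns grow to the right and rows downward; lengths in m; the calibration is good to about 2 mm. A picture is of the moment at which its call begins: read the wrist's pose just before it. get_calibration takes no time and is no camera call; for the wrist camera it gives the pose at the moment of the call.
- manip.sign_off(): hands the job in, once; it reports no verdict.
The state is a dict: "clock": time; "joints": joint angles; "qvel": joint speeds; "effort": joint torques, N m; "tcp_pos": TCP position; "eef_rot": TCP orientation; "contact_force": force on the tool from outside, world axes, zero at the start; "wrist_torque": the same for the moment, N m; "finger_gap": opening from 0.0 (shut) to 1.0 (fully open).
Only numpy, scipy, OpenCV 4.12 (cv2) and the standard library are available. Lean on these libraries where they do the work, as an engineer would, in place of code of your own. Each camera call takes 0.05 s, during which the arm holds its last target.

TASK

Four unglazed stoneware jars and their four knobbed lids stand and lie about on the pottery bench. Put every lid on the jar it was made for, the one whose mouth it fits, setting it down gently until it sits fully home, level and centred on the rim. Leave the jars where they stand, and leave the dish and the kiln post among them alone.

Things in the scene. Friction and masses are not known exactly. Their poses are not given: they have to be found in the camera images.
- caddy_jar: Open unglazed buff stoneware jar, the narrowest jar, a slim tea caddy: 80 mm tall, mouth 46 mm across inside (1 mm less in places), rim 5 mm thick, 62 mm across at its widest. Stands loose and upright on the bench. Origin: centre of its underside; z up, so the centre of the rim lies 80 mm up.
- sugar_jar: Open unglazed buff stoneware jar, the second narrowest mouth, a low round-bellied sugar pot: 64 mm tall, mouth 62 mm across inside (1 mm less in places), rim 5 mm thick, 84 mm across at its widest. Stands loose and upright on the bench. Origin: centre of its underside; z up, so the centre of the rim lies 64 mm up.
- crock_jar: Open unglazed buff stoneware jar, the second widest mouth, a straight-sided crock: 78 mm tall, mouth 78 mm across inside (1 mm less in places), rim 5 mm thick, 92 mm across at its widest. Stands loose and upright on the bench. Origin: centre of its underside; z up, so the centre of the rim lies 78 mm up.
- stew_jar: Open unglazed buff stoneware jar, the widest jar, low and broad like a small stew pot: 58 mm tall, mouth 94 mm across inside (1 mm less in places), rim 5 mm thick, 116 mm across at its widest. Stands loose and upright on the bench. Origin: centre of its underside; z up, so the centre of the rim lies 58 mm up.
- caddy_lid: The smallest of four lids, for the caddy jar: stoneware plate 56 mm across, lying knob up. Origin: centre of underside; z up. Up from there: tapered flange that enters the mouth, 32 mm across, 39 at 8 mm; plate 8 to 12 mm (16 at the knob); round knob 20 mm wide, 16 to 40 mm: grip here. Seated, the plate rests on the rim, the underside 72 mm above the jar's. It fits no other jar: falls into a wider one, stands proud on a narrower one.
- sugar_lid: The second smallest of four lids, for the sugar jar: stoneware plate 72 mm across, lying knob up. Origin: centre of underside; z up. Up from there: tapered flange that enters the mouth, 48 mm across, 55 at 8 mm; plate 8 to 12 mm (16 at the knob); round knob 20 mm wide, 16 to 40 mm: grip here. Seated, the plate rests on the rim, the underside 56 mm above the jar's. It fits no other jar: falls into a wider one, stands proud on a narrower one.
- crock_lid: The second largest of four lids, for the crock jar: stoneware plate 88 mm across, lying knob up. Origin: centre of underside; z up. Up from there: tapered flange that enters the mouth, 64 mm across, 71 at 8 mm; plate 8 to 12 mm (16 at the knob); round knob 20 mm wide, 16 to 40 mm: grip here. Seated, the plate rests on the rim, the underside 70 mm above the jar's. It fits no other jar: falls into a wider one, stands proud on a narrower one.
- stew_lid: The largest of four lids, for the stew jar: stoneware plate 104 mm across, lying knob up. Origin: centre of underside; z up. Up from there: tapered flange that enters the mouth, 80 mm across, 87 at 8 mm; plate 8 to 12 mm (16 at the knob); round knob 20 mm wide, 16 to 40 mm: grip here. Seated, the plate rests on the rim, the underside 50 mm above the jar's. It fits no other jar: falls into a wider one, stands proud on a narrower one.
- dish: Shallow open unglazed dish without a knob, 92 mm across and 24 mm high, not part of the job. Origin: centre of its underside, z up.
- kiln_post: Square pale kiln post (prop), 38 x 38 x 64 mm, standing, not part of the job. Origin: centre of its underside, z up.
Things that resemble listed ones, but are neither listed nor needed, are in the scene too. Leave any pink look-alike of the caddy_lid alone.

How it is judged:
By the outcome, as a careful person would: the job done as asked, in the order asked, and still so for the second after the job is handed in, with the robot touching nothing.
It also fails if it takes over 112 s, if anything falls off the work surface, if the arm or the gripper's body presses on something with over 40 N, if the wrist force passes 120 N, or if a joint passes its speed limit or range.

## Working session

There is one attempt and no reset: what is moved stays moved. The work goes in short steps, Python scripts to look and compute and a tool call to move; the robot and the scene stay as the last step left them, time stands still between calls to the robot, and variables do not carry over. Pictures are saved under pics/ and viewed, and the job is handed in when it is done.

Besides the shell and the picture viewer there is one more tool, called as a command line: name --argument value ..., lists and objects as JSON in quotes. carry_out: Moves the arm, as the interface text tells. Its arguments: {"type":"object","properties":{"moves":{"type":"array","items":{"type":"object","properties":{"dp":{"type":"array","items":{"type":"number"}},"roll":{"type":"number"}}}},"grip":{"type":"number"},"newtons":{"type":"number"}},"required":["moves"]}

```bash
mkdir -p pics; ls; python3 - <<'E'
from workcell import manip
import cv2
s=manip.sense(); print({k:s[k] for k in('clock','tcp_pos','eef_rot','finger_gap')})
for n in('scene','top'):
    cv2.imwrite(f'pics/{n}0.png',manip.get_image(n)); print(manip.get_calibration(n))
E
```

```text
pics
{'clock': 0.0, 'tcp_pos': array([0.20971294, 0.50787341, 0.2555136 ]), 'eef_rot': array([ 1.94644203e-01,  9.80873550e-01, -7.89469732e-04, -2.98150081e-04]), 'finger_gap': 1.0004435245717143}
{'K': array([[491.47185854,   0.        , 320.01302663],
       [  0.        , 491.47185854, 236.56552088],
       [  0.        ,   0.        ,   1.        ]]), 'rvec': array([ 1.65220365,  2.05212337, -0.68096641]), 'tvec': array([ 0.09228   , -0.32744262,  1.48359009])}
{'K': array([[509.3525068 ,   0.        , 331.81450352],
       [  0.        , 509.3525068 , 233.95798094],
       [  0.        ,   0.        ,   1.        ]]), 'rvec': array([ 2.15158268, -2.15912269,  0.15328832]), 'tvec': array([-0.01990169,  0.47334747,  1.13629953])}
```

View pics/scene0.png

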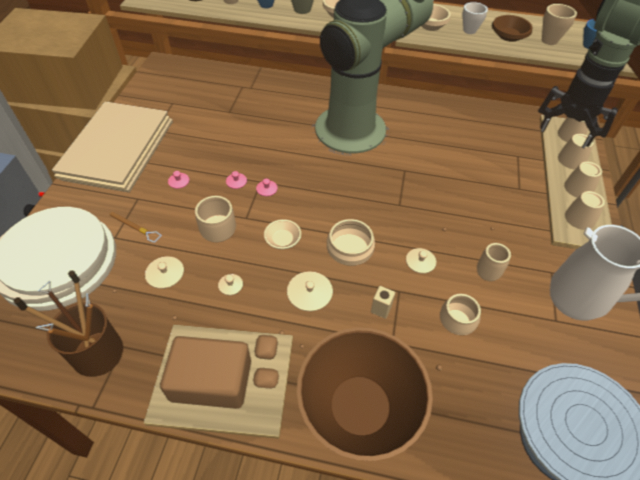

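View pics/top0.png

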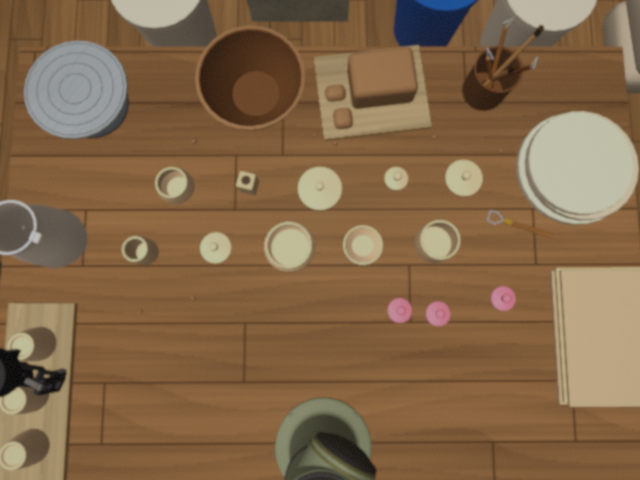

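```bash
python3 - <<'E'
import cv2,numpy as np
im=cv2.imread('pics/top0.png'); c=im[150:340,110:310]; d=im[150:340,310:530]
cv2.imwrite('pics/c1.png',cv2.resize(c,None,fx=4,fy=3.15*4/3.15,interpolation=3)[:600])
cv2.imwrite('pics/c2.png',cv2.resize(d,None,fx=3.6,fy=3.6,interpolation=3)[:600])
c=cv2.imread('pics/scene0.png')[150:350,130:530]
cv2.imwrite('pics/c3.png',cv2.resize(c,None,fx=2,fy=2,interpolation=3))
E
```

```text
(no output)
```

View pics/c1.png

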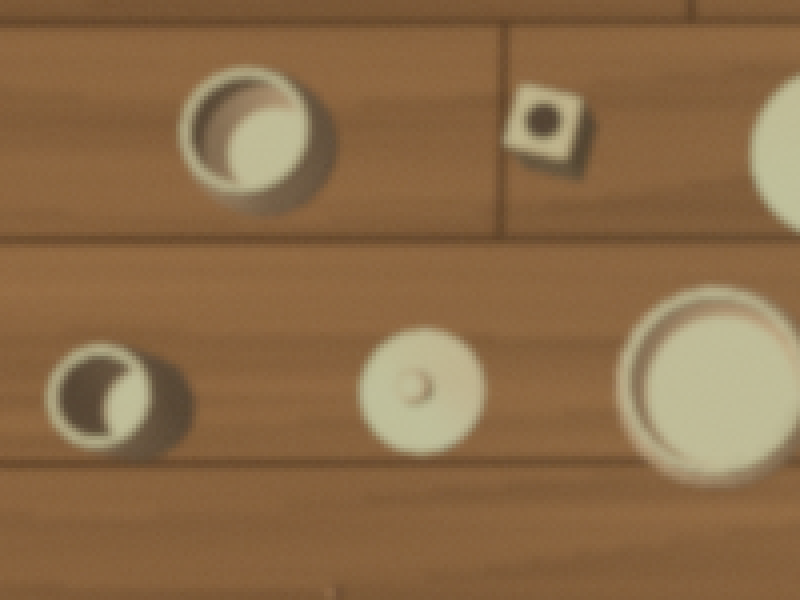

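View pics/c2.png

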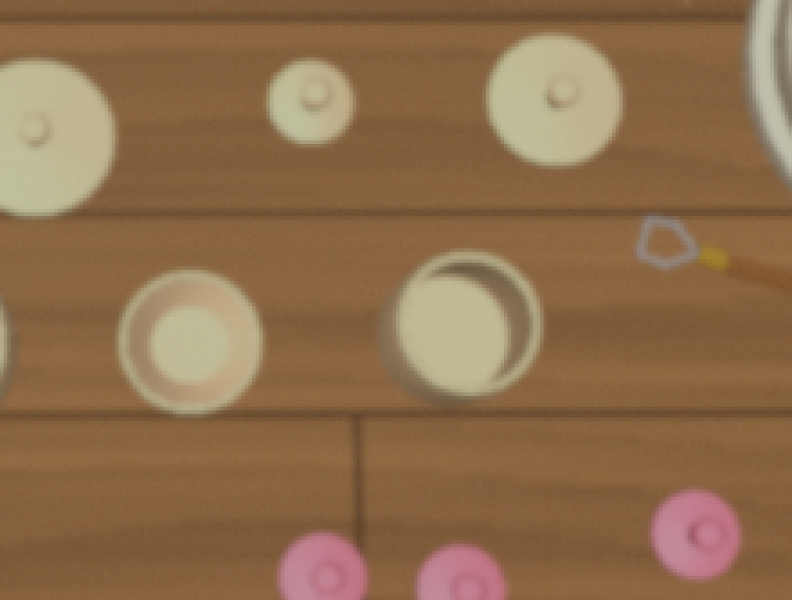

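View pics/c3.png

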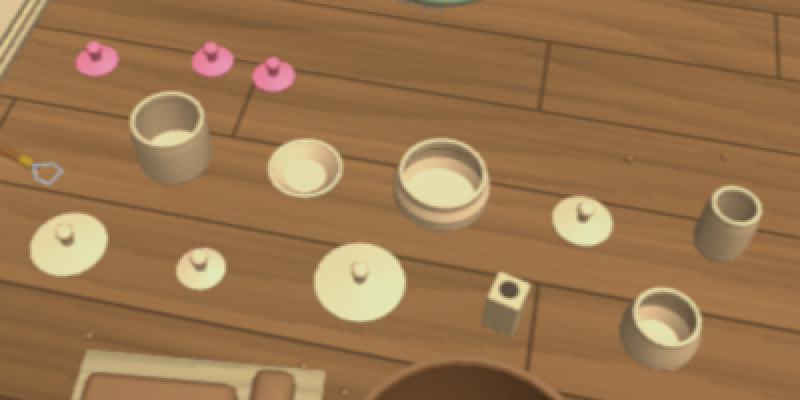

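```bash
cat > h.py <<'E'
import cv2,numpy as np
from scipy.optimize import minimize
TH=np.linspace(0,2*np.pi,180,endpoint=False)
J={'caddy':(.046,.080),'sugar':(.062,.064),'crock':(.078,.078),'stew':(.094,.058)}
L={'caddy':.056,'sugar':.072,'crock':.088,'stew':.104}
def proj(c,P): return cv2.projectPoints(np.asarray(P,float).reshape(-1,3),c['rvec'],c['tvec'],c['K'],None)[0][:,0]
def unproj(c,uv,z):
    R=cv2.Rodrigues(np.array(c['rvec']))[0];o=-R.T@c['tvec']
    d=R.T@np.linalg.inv(c['K'])@np.array([uv[0],uv[1],1]);return (o+d*(z-o[2])/d[2])[:2]
def ring(im,c,x,r,z):
    p=np.stack([x[0]+r*np.cos(TH),x[1]+r*np.sin(TH),0*TH+z],1);q=proj(c,p).astype(np.float32)
    return cv2.remap(im,q[None,:,0],q[None,:,1],cv2.INTER_LINEAR)[0].astype(float)
def fit(im,c,x0,kind,n,base=0):
    b=im[...,0].astype(np.float32)
    if kind=='jar':
        r,z=J[n][0]/2,J[n][1]
        f=lambda x:-np.mean(ring(b,c,x,r+.0025,z))+.5*np.mean(ring(b,c,x,r+.008,z))+.5*np.mean(ring(b,c,x,r-.003,z))
    else:
        r,z=L[n]/2,.012+base
        f=lambda x:-np.mean(ring(b,c,x,r-.002,z))+np.mean(ring(b,c,x,r+.002,z))
    best=min(((f((x0[0]+i,x0[1]+j)),x0[0]+i,x0[1]+j) for i in np.arange(-.02,.021,.002) for j in np.arange(-.02,.021,.002)))
    o=minimize(f,best[1:],method='Nelder-Mead',options=dict(initial_simplex=[[best[1],best[2]],[best[1]+.002,best[2]],[best[1],best[2]+.002]],xatol=1e-5,fatol=1e-3))
    return o.x,o.fun
E
python3 - <<'E'
from h import *
from workcell import manip
ct=manip.get_calibration('top');cs=manip.get_calibration('scene')
t=cv2.imread('pics/top0.png');s=cv2.imread('pics/scene0.png')
px={'jar':{'caddy':(135,249),'sugar':(171,183),'stew':(289,245),'crock':(440,240)},'lid':{'caddy':(396,178),'sugar':(215,248),'crock':(464,178),'stew':(320,188)}}
for k in px:
    for n in px[k]:
        z=J[n][1] if k=='jar' else .012
        x0=unproj(ct,px[k][n],z)
        a,fa=fit(t,ct,x0,k,n);b,fb=fit(s,cs,a,k,n)
        print(k,n,x0.round(4),a.round(4),round(fa,1),b.round(4),round(fb,1))
print('dish',unproj(ct,(363,245),.024),'post',unproj(ct,(246,181),.064),'pink',[unproj(ct,p,.02).round(3) for p in((400,310),(438,313))])
E
```

```text
jar caddy [0.4349 0.4087] [0.4361 0.4109] -44.5 [0.4394 0.4088] -59.7
jar sugar [0.586  0.3409] [0.5883 0.3423] -36.2 [0.5913 0.3403] -53.8
jar stew [0.4451 0.0744] [0.4461 0.0773] -27.6 [0.4487 0.0751] -40.2
jar crock [ 0.4529 -0.2594] [ 0.4546 -0.2591] -32.5 [ 0.4575 -0.2602] -44.7
lid caddy [ 0.6094 -0.1744] [ 0.6095 -0.174 ] -45.4 [ 0.6122 -0.1754] -64.3
lid sugar [0.4439 0.2495] [0.4454 0.2493] -48.1 [0.4487 0.2475] -61.4
lid crock [ 0.609  -0.3359] [ 0.6107 -0.3347] -45.0 [ 0.6135 -0.3359] -62.4
lid stew [0.5856 0.0057] [0.5862 0.0075] -47.4 [0.5892 0.0059] -67.0
dish [ 0.4484648  -0.09335762] post [0.59023904 0.1720707 ] pink [array([ 0.3  , -0.176]), array([ 0.293, -0.262])]
```

carry_out --moves '[{"dp":[0.029,-0.032,0]},{"dp":[0.029,-0.032,0]},{"dp":[0.029,-0.032,0]},{"dp":[0.029,-0.032,0]},{"dp":[0.029,-0.032,0]},{"dp":[0.029,-0.032,0]},{"dp":[0.029,-0.032,0]},{"dp":[0.029,-0.032,0]},{"dp":[0,0,0]},{"dp":[0,0,0]}]' --grip 0.6

```text
invalid input
```

```bash
cat > w.py <<'E'
from h import *
from workcell import manip
import sys
def look(name):
    s=manip.sense();c=manip.get_calibration('wrist');im=manip.get_image('wrist');cv2.imwrite(f'pics/{name}.png',im)
    print('clk',round(s['clock'],2),'tcp',s['tcp_pos'].round(4),'q',s['eef_rot'].round(4),'F',s['contact_force'].round(2),'gap',round(s['finger_gap'],3),'j',s['joints'].round(2))
    return s,c,im
E
python3 - <<'E'
from w import *
s,c,im=look('w1')
print(fit(im,c,(.447,.249),'lid','sugar'))
print(fit(im,c,(.437,.41),'jar','caddy'))
E
```

```text
clk 0.1 tcp [0.2098 0.5079 0.2556] q [ 1.946e-01  9.809e-01 -7.000e-04 -2.000e-04] F [ 0.25 -1.02  0.44] gap 0.998 j [ 1.04  0.33 -0.19  1.05 -0.    1.44]
(array([0.42933785, 0.26614462]), np.float64(-0.6838161892361114))
(array([0.42382719, 0.43767323]), np.float64(-5.739678276909722))
```

View pics/w1.png

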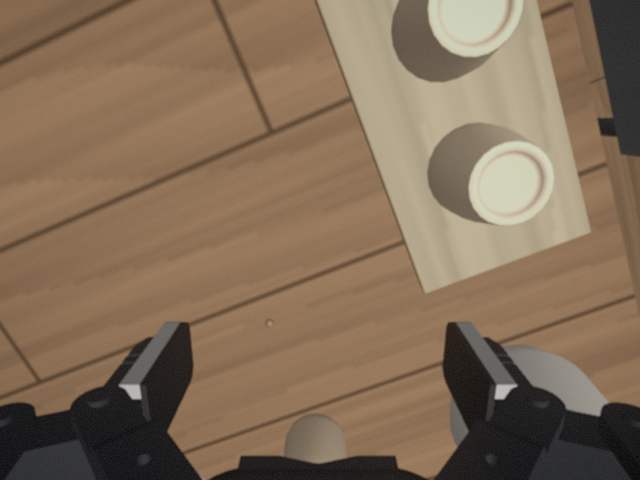

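The wrist picture shows the fingers low in the view and the cup rack at upper right; no target is in view yet. The move was refused, probably because each row needs a roll value.

carry_out --moves '[{"dp":[0.026,-0.032,0],"roll":0},{"dp":[0.026,-0.032,0],"roll":0},{"dp":[0.026,-0.032,0],"roll":0},{"dp":[0.026,-0.032,0],"roll":0},{"dp":[0.026,-0.032,0],"roll":0},{"dp":[0.026,-0.032,0],"roll":0},{"dp":[0.026,-0.032,0],"roll":0},{"dp":[0.026,-0.032,0],"roll":0},{"dp":[0,0,0],"roll":0},{"dp":[0,0,0],"roll":0}]' --grip 0.6 --newtons 30

```text
clock: 1.15
tcp_pos: [0.4182, 0.2516, 0.256]
eef_rot: [0.196, 0.981, -0.0, -0.0]
contact_force: [0.4, -0.9, -0.1]
finger_gap: 0.599
```

```bash

python3 - <<'E'
from w import *
s,c,im=look('w2')
print(fit(im,c,(.447,.249),'lid','sugar'),proj(c,[.447,.249,.012]))
print(fit(im,c,(.437,.41),'jar','caddy'))
E
```

```text
clk 1.15 tcp [0.4182 0.2516 0.256 ] q [ 1.958e-01  9.806e-01 -0.000e+00 -4.000e-04] F [ 0.37 -0.9  -0.1 ] gap 0.599 j [ 0.39  0.21 -0.35  1.01  0.    0.78]
(array([0.44585584, 0.25006813]), np.float64(-90.32059461805557)) [[326.86176036 236.1779147 ]]
(array([0.43589738, 0.41179637]), np.float64(-90.94230685763888))
```

View pics/w2.png

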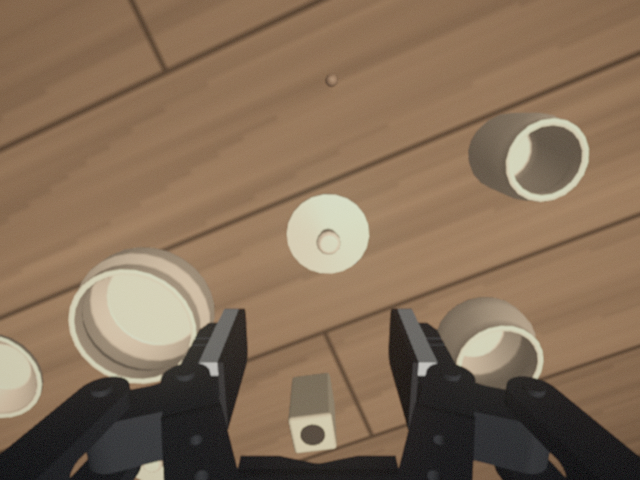

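Seen so far: the pale lids are at top-picture pixels (396,178) caddy, (215,248) sugar, (464,178) crock and (320,188) stew. Possible mix-ups are the pink look-alikes at (400,310), (438,313) and (503,298), and the dish at (363,245). The crop confirms that the four pale knobbed lids are the right ones. In the wrist picture the sugar lid is at (327,235) and the caddy jar at (547,158). Both agree with the top camera to 1 mm.

carry_out --moves '[{"dp":[0.0276,-0.0016,-0.03],"roll":0},{"dp":[0,0,-0.045],"roll":0},{"dp":[0,0,-0.045],"roll":0},{"dp":[0,0,-0.045],"roll":0},{"dp":[0,0,-0.025],"roll":0},{"dp":[0,0,-0.013],"roll":0},{"dp":[0,0,-0.01],"roll":0},{"dp":[0,0,0],"roll":0},{"dp":[0,0,0],"roll":0}]'

```text
clock: 2.1
tcp_pos: [0.4457, 0.2515, 0.0438]
eef_rot: [0.194, 0.981, 0.0, 0.0]
contact_force: [0.1, 0.4, -0.9]
finger_gap: 0.601
```

carry_out --moves '[{"dp":[0,0,0],"roll":0},{"dp":[0,0,0],"roll":0},{"dp":[0,0,0],"roll":0},{"dp":[0,0,0],"roll":0},{"dp":[0,0,0],"roll":0},{"dp":[0,0,0],"roll":0}]' --grip 0 --newtons 40

```text
clock: 2.7
tcp_pos: [0.4464, 0.251, 0.0443]
eef_rot: [0.195, 0.981, 0.001, 0.001]
contact_force: [-1.6, -0.4, 6.9]
finger_gap: 0.214
```

```bash

python3 - <<'E'
from w import *
s,c,im=look('w3')
E
```

```text
clk 2.7 tcp [0.4464 0.251  0.0443] q [1.947e-01 9.809e-01 6.000e-04 7.000e-04] F [-1.59 -0.41  6.91] gap 0.214 j [ 0.37  0.51 -0.55  0.51  0.    0.76]
```

View pics/w3.png

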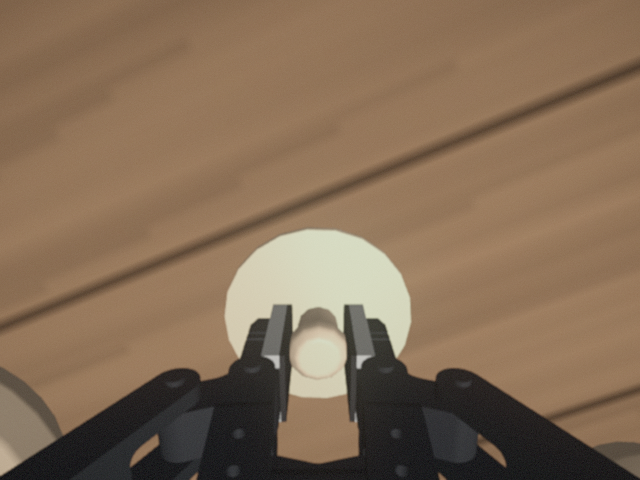

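The wrist picture shows the sugar lid's knob between the pads at (319,355). I'll lift it and carry it over to the sugar jar.

carry_out --moves '[{"dp":[0,0,0.015],"roll":0},{"dp":[0,0,0.035],"roll":0},{"dp":[0,0,0.045],"roll":0},{"dp":[0.02,0.013,0],"roll":0},{"dp":[0.035,0.023,0],"roll":0},{"dp":[0.035,0.023,0],"roll":0},{"dp":[0.033,0.021,0],"roll":0},{"dp":[0.02,0.013,0],"roll":0},{"dp":[0,0,0],"roll":0},{"dp":[0,0,0],"roll":0},{"dp":[0,0,0],"roll":0}]'

```text
clock: 3.85
tcp_pos: [0.5874, 0.343, 0.138]
eef_rot: [0.195, 0.981, -0.001, -0.001]
contact_force: [-0.6, -0.3, -0.4]
finger_gap: 0.213
```

```bash

python3 - <<'E'
from w import *
s,c,im=look('w4')
p=s['tcp_pos']
print(fit(im,c,p[:2],'lid','sugar',p[2]-.0443),fit(im,c,(.5885,.343),'jar','sugar'))
cs=manip.get_calibration('scene');i2=manip.get_image('scene');cv2.imwrite('pics/s4.png',cv2.resize(i2[200:360,330:550],None,fx=3,fy=3))
print(fit(i2,cs,p[:2],'lid','sugar',p[2]-.0443))
E
```

```text
clk 3.85 tcp [0.5874 0.343  0.138 ] q [ 1.947e-01  9.809e-01 -5.000e-04 -7.000e-04] F [-0.59 -0.3  -0.37] gap 0.213 j [ 0.42  0.65  0.03  0.95 -0.    0.81]
(array([0.58681371, 0.34354826]), np.float64(-51.22938910590277)) (array([0.58798234, 0.34352179]), np.float64(-18.82876519097222))
(array([0.58950263, 0.34112524]), np.float64(-51.892274305555546))
```

View pics/w4.png

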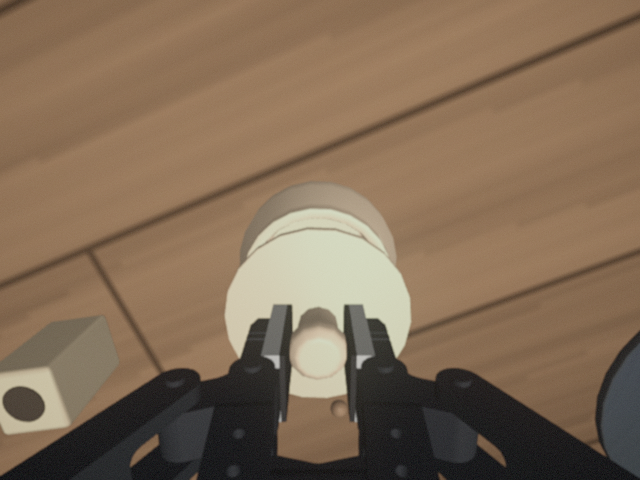

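View pics/s4.png

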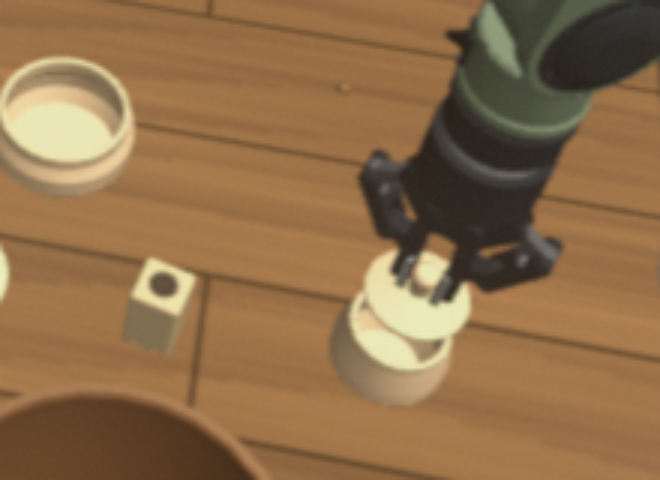

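The lid at (318,312) hangs above the sugar jar at (318,225), level. By both the scene and wrist cameras it is off by about +1.5 mm in x.

carry_out --moves '[{"dp":[0.0015,-0.0003,0],"roll":0},{"dp":[0,0,-0.01],"roll":0},{"dp":[0,0,-0.01],"roll":0},{"dp":[0,0,-0.007],"roll":0},{"dp":[0,0,-0.004],"roll":0},{"dp":[0,0,-0.003],"roll":0},{"dp":[0,0,-0.001],"roll":0},{"dp":[0,0,0],"roll":0},{"dp":[0,0,0],"roll":0}]'

```text
clock: 4.85
tcp_pos: [0.5904, 0.3436, 0.1036]
eef_rot: [0.195, 0.981, 0.0, 0.0]
contact_force: [0.0, -0.4, -0.1]
finger_gap: 0.214
```

carry_out --moves '[{"dp":[0,0,-0.001],"roll":0},{"dp":[0,0,-0.0005],"roll":0},{"dp":[0,0,0],"roll":0},{"dp":[0,0,0],"roll":0}]'

```text
clock: 5.25
tcp_pos: [0.5901, 0.3434, 0.1018]
eef_rot: [0.195, 0.981, -0.0, 0.0]
contact_force: [-0.1, -1.0, -1.1]
finger_gap: 0.218
```

```bash

python3 - <<'E'
from w import *
s,c,im=look('w5')
p=s['tcp_pos']
print('w',fit(im,c,p[:2],'lid','sugar',p[2]-.0443))
cs=manip.get_calibration('scene');i2=manip.get_image('scene')
print('s',fit(i2,cs,p[:2],'lid','sugar',p[2]-.0443))
s,c,im=look('w5')
E
```

```text
clk 5.25 tcp [0.5901 0.3434 0.1018] q [ 0.1947  0.9809 -0.      0.    ] F [-0.15 -1.04 -1.15] gap 0.218 j [ 0.42  0.69 -0.    0.88 -0.    0.81]
w (array([0.5894488 , 0.34420804]), np.float64(-62.36497395833334))
s (array([0.59257504, 0.34085158]), np.float64(-52.99510633680555))
clk 5.35 tcp [0.5901 0.3434 0.1018] q [0.1946 0.9809 0.     0.    ] F [-0.4  -0.5  -1.69] gap 0.216 j [ 0.42  0.69 -0.    0.88  0.    0.81]
```

carry_out --moves '[{"dp":[-0.0012,-0.0006,0],"roll":0},{"dp":[0,0,-0.0006],"roll":0},{"dp":[0,0,-0.0006],"roll":0},{"dp":[0,0,-0.0004],"roll":0},{"dp":[0,0,0],"roll":0},{"dp":[0,0,0],"roll":0}]'

```text
clock: 6.0
tcp_pos: [0.5889, 0.3428, 0.1003]
eef_rot: [0.195, 0.981, 0.0, 0.0]
contact_force: [-0.4, -0.3, 2.2]
finger_gap: 0.216
```

carry_out --moves '[{"dp":[0,0,-0.0006],"roll":0},{"dp":[0,0,0],"roll":0},{"dp":[0,0,0],"roll":0}]'

```text
clock: 6.3
tcp_pos: [0.589, 0.3429, 0.1003]
eef_rot: [0.195, 0.981, 0.0, 0.0]
contact_force: [-1.8, -1.0, 5.6]
finger_gap: 0.215
```

carry_out --moves '[{"dp":[0,0,0],"roll":0},{"dp":[0,0,0],"roll":0},{"dp":[0,0,0],"roll":0},{"dp":[0,0,0.01],"roll":0},{"dp":[0,0,0.02],"roll":0},{"dp":[0,0,0.03],"roll":0},{"dp":[0,0,0.04],"roll":0},{"dp":[0,-0.04,0.04],"roll":0},{"dp":[0,-0.04,0],"roll":0},{"dp":[0,-0.04,0],"roll":0}]' --grip 0.6

```text
clock: 7.3
tcp_pos: [0.5898, 0.227, 0.2376]
eef_rot: [0.194, 0.981, 0.001, 0.002]
contact_force: [-0.2, -0.5, -0.0]
finger_gap: 0.601
```

```bash

python3 - <<'E'
from w import *
s,c,im=look('w6')
i2=manip.get_image('scene');cv2.imwrite('pics/s6.png',cv2.resize(i2[150:350,330:530],None,fx=3,fy=3))
cs=manip.get_calibration('scene')
print('s',fit(i2,cs,(.589,.343),'lid','sugar',.056))
ct=manip.get_calibration('top');t=manip.get_image('top')
print('t',fit(t,ct,(.589,.343),'lid','sugar',.056))
E
```

```text
clk 7.3 tcp [0.5898 0.227  0.2376] q [1.94e-01 9.81e-01 9.00e-04 2.00e-03] F [-0.15 -0.53 -0.01] gap 0.601 j [ 0.25  0.49  0.01  1.08 -0.    0.64]
s (array([0.59153499, 0.34056747]), np.float64(-64.97430013020832))
t (array([0.588576  , 0.34109738]), np.float64(-6.097846137152786))
```

View pics/s6.png

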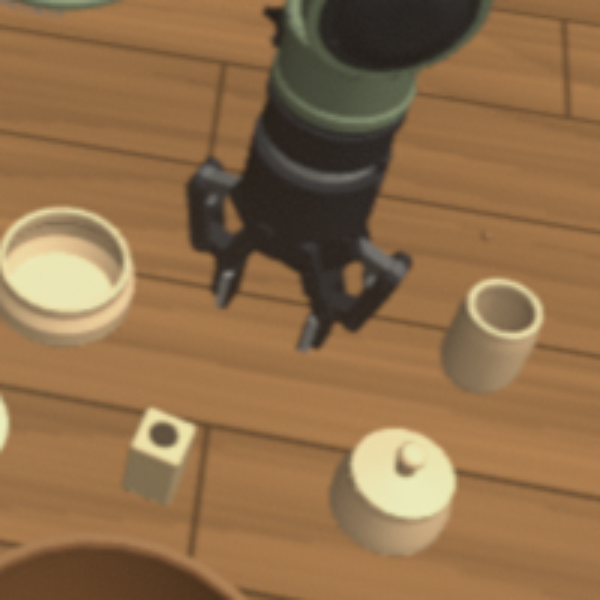

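The sugar lid sits level on the sugar jar at scene crop (403,475), within 0.5 mm of centre. Next is the stew lid.

carry_out --moves '[{"dp":[0,-0.04,0],"roll":0},{"dp":[0,-0.045,0],"roll":0},{"dp":[0,-0.045,0],"roll":0},{"dp":[-0.0026,-0.044,0],"roll":0},{"dp":[0,-0.04,-0.02],"roll":0},{"dp":[0,0,-0.04],"roll":0},{"dp":[0,0,-0.04],"roll":0},{"dp":[0,0,-0.03],"roll":0},{"dp":[0,0,0],"roll":0},{"dp":[0,0,0],"roll":0},{"dp":[0,0,0],"roll":0}]'

```text
clock: 8.55
tcp_pos: [0.5881, 0.0139, 0.107]
eef_rot: [0.194, 0.981, 0.0, 0.002]
contact_force: [-0.5, -0.5, 0.3]
finger_gap: 0.601
```

carry_out --moves '[{"dp":[-0.0017,-0.0056,0],"roll":0},{"dp":[0,0,-0.03],"roll":0},{"dp":[0,0,-0.015],"roll":0},{"dp":[0,0,-0.01],"roll":0},{"dp":[0,0,-0.007],"roll":0},{"dp":[0,0,0],"roll":0},{"dp":[0,0,0],"roll":0}]'

```text
clock: 9.25
tcp_pos: [0.5852, 0.0078, 0.0436]
eef_rot: [0.195, 0.981, 0.0, 0.001]
contact_force: [-0.6, 0.4, -0.0]
finger_gap: 0.599
```

carry_out --moves '[{"dp":[0.001,0.0005,0.0008],"roll":0},{"dp":[0,0,0],"roll":0},{"dp":[0,0,0],"roll":0},{"dp":[0,0,0],"roll":0},{"dp":[0,0,0],"roll":0},{"dp":[0,0,0],"roll":0},{"dp":[0,0,0],"roll":0}]' --grip 0

```text
clock: 9.95
tcp_pos: [0.5865, 0.0084, 0.0447]
eef_rot: [0.195, 0.981, 0.0, 0.001]
contact_force: [-1.2, 1.1, 5.0]
finger_gap: 0.213
```

carry_out --moves '[{"dp":[0,0,0.015],"roll":0},{"dp":[0,0,0.03],"roll":0},{"dp":[0,0,0.035],"roll":0},{"dp":[-0.02,0.01,0],"roll":0},{"dp":[-0.035,0.0175,0],"roll":0},{"dp":[-0.035,0.0175,0],"roll":0},{"dp":[-0.03,0.0147,0],"roll":0},{"dp":[-0.02,0.01,0],"roll":0},{"dp":[0,0,0],"roll":0},{"dp":[0,0,0],"roll":0},{"dp":[0,0,0],"roll":0}]'

```text
clock: 11.05
tcp_pos: [0.4468, 0.0778, 0.124]
eef_rot: [0.195, 0.981, 0.0, 0.001]
contact_force: [0.9, -0.1, 0.1]
finger_gap: 0.213
```

```bash
cat > rel.py <<'E'
from w import *
def rel(n,name,dz=.0447):
    # jar reference in each camera, from the first pictures
    js={'caddy':(.4394,.4088),'sugar':(.5913,.3403),'stew':(.4487,.0751),'crock':(.4575,-.2602)}[n]
    s,c,im=look(name);p=s['tcp_pos']
    a,f=fit(im,c,p[:2],'lid',n,p[2]-dz);print('wrist lid',a.round(4),round(f,1),'lid-tcp',(a-p[:2]).round(4))
    cs=manip.get_calibration('scene');i2=manip.get_image('scene');cv2.imwrite(f'pics/{name}s.png',i2)
    b,f=fit(i2,cs,p[:2],'lid',n,p[2]-dz);print('scene lid',b.round(4),round(f,1),'need',(np.array(js)-b).round(4))
E
python3 -c "
from rel import *
rel('stew','w7')"
```

```text
clk 11.05 tcp [0.4468 0.0778 0.124 ] q [1.948e-01 9.808e-01 1.000e-04 7.000e-04] F [ 0.86 -0.14  0.13] gap 0.213 j [ 0.01  0.3  -0.62  0.65 -0.    0.4 ]
wrist lid [0.4472 0.0787] -52.1 lid-tcp [0.0003 0.0009]
scene lid [0.4488 0.0762] -35.4 need [-0.0001 -0.0011]
```

View pics/w7s.png

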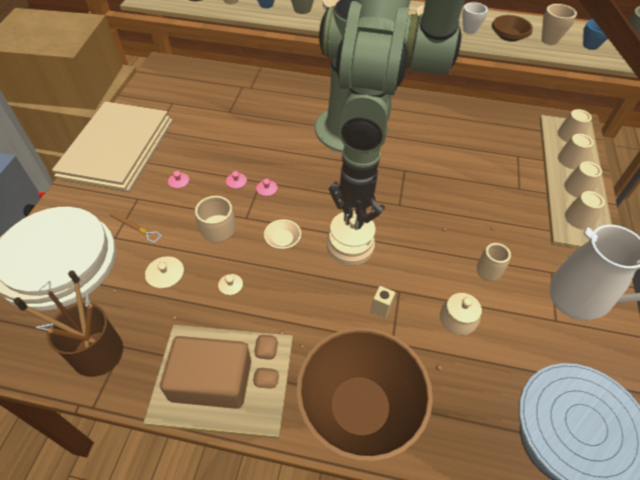

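The stew lid at (353,230) hangs level above the stew jar. I'll shift it by about −0.8 mm in y and lower it.

carry_out --moves '[{"dp":[-0.0004,-0.0008,-0.005],"roll":0},{"dp":[0,0,-0.008],"roll":0},{"dp":[0,0,-0.006],"roll":0},{"dp":[0,0,-0.004],"roll":0},{"dp":[0,0,-0.002],"roll":0},{"dp":[0,0,-0.001],"roll":0},{"dp":[0,0,0],"roll":0},{"dp":[0,0,0],"roll":0}]'

```text
clock: 11.95
tcp_pos: [0.4454, 0.0773, 0.0979]
eef_rot: [0.195, 0.981, 0.0, 0.0]
contact_force: [0.3, -0.2, -1.2]
finger_gap: 0.218
```

```bash
python3 -c "
from rel import *
rel('stew','w8')"
```

```text
clk 11.95 tcp [0.4454 0.0773 0.0979] q [1.946e-01 9.809e-01 0.000e+00 2.000e-04] F [ 0.33 -0.2  -1.19] gap 0.218 j [ 0.01  0.33 -0.65  0.58 -0.    0.4 ]
wrist lid [0.4465 0.0778] -60.0 lid-tcp [0.0011 0.0005]
scene lid [0.448  0.0755] -35.3 need [ 0.0007 -0.0004]
```

carry_out --moves '[{"dp":[0.0004,-0.0002,-0.001],"roll":0},{"dp":[0,0,-0.001],"roll":0},{"dp":[0,0,-0.001],"roll":0},{"dp":[0,0,-0.0008],"roll":0},{"dp":[0,0,0],"roll":0},{"dp":[0,0,0],"roll":0}]'

```text
clock: 12.65
tcp_pos: [0.4456, 0.0771, 0.0945]
eef_rot: [0.195, 0.981, -0.0, 0.0]
contact_force: [-2.8, -0.3, 7.5]
finger_gap: 0.219
```

carry_out --moves '[{"dp":[0,0,0],"roll":0},{"dp":[0,0,0],"roll":0},{"dp":[0,0,0],"roll":0},{"dp":[0,0,0.01],"roll":0},{"dp":[0,0,0.02],"roll":0},{"dp":[0,0,0.03],"roll":0},{"dp":[0.02,-0.03,0],"roll":0},{"dp":[0.024,-0.036,0],"roll":0},{"dp":[0.024,-0.036,0],"roll":0},{"dp":[0.024,-0.036,0],"roll":0}]' --grip 0.6

```text
clock: 13.65
tcp_pos: [0.5386, -0.0623, 0.1549]
eef_rot: [0.194, 0.981, 0.0, 0.0]
contact_force: [1.1, 0.2, -1.2]
finger_gap: 0.594
```

carry_out --moves '[{"dp":[0.024,-0.036,0],"roll":0},{"dp":[0.024,-0.036,0],"roll":0},{"dp":[0.0237,-0.04,0],"roll":0},{"dp":[0,0,0],"roll":0},{"dp":[0,0,-0.03],"roll":0},{"dp":[0,0,-0.02],"roll":0},{"dp":[0,0,0],"roll":0},{"dp":[0,0,0],"roll":0}]'

```text
clock: 14.45
tcp_pos: [0.609, -0.1725, 0.1044]
eef_rot: [0.194, 0.981, 0.0, -0.0]
contact_force: [-0.1, -0.6, -0.4]
finger_gap: 0.599
```

```bash
python3 -c "
from rel import *
s,c,im=look('w9')
i2=manip.get_image('scene');cv2.imwrite('pics/s9.png',cv2.resize(i2[150:350,130:530],None,fx=2,fy=2,interpolation=3))
cs=manip.get_calibration('scene')
print('s',fit(i2,cs,(.4487,.0751),'lid','stew',.050))
print('w',fit(im,c,(.6097,-.1732),'lid','caddy'))
"
```

```text
clk 14.45 tcp [ 0.609  -0.1725  0.1044] q [ 1.945e-01  9.809e-01  1.000e-04 -4.000e-04] F [-0.14 -0.64 -0.37] gap 0.599 j [-0.39  0.61 -0.16  0.81  0.   -0.  ]
s (array([0.44898355, 0.0751931 ]), np.float64(-56.696809895833326))
w (array([ 0.60976087, -0.17373265]), np.float64(-94.03782552083334))
```

View pics/s9.png

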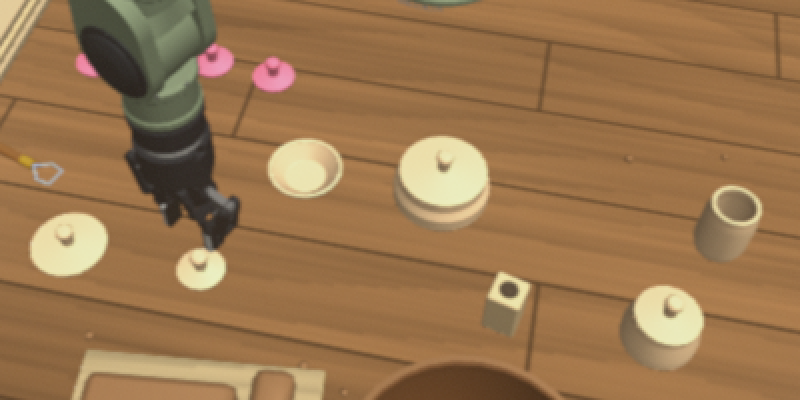

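View pics/w9.png

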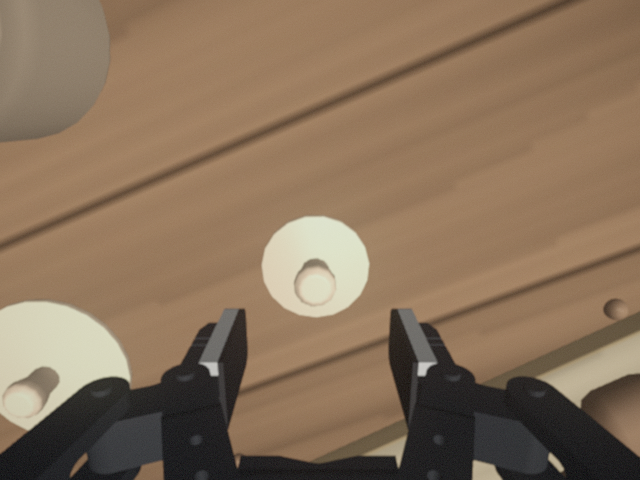

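The stew lid is home on the stew jar at crop (443,172), 0.3 mm off centre. The caddy lid, pale and the smallest, is at wrist pixel (315,267) between the fingers.

carry_out --moves '[{"dp":[0.0007,-0.001,-0.02],"roll":0},{"dp":[0,0,-0.02],"roll":0},{"dp":[0,0,-0.012],"roll":0},{"dp":[0,0,-0.0075],"roll":0},{"dp":[0,0,0],"roll":0},{"dp":[0,0,0],"roll":0}]'

```text
clock: 15.15
tcp_pos: [0.6106, -0.1741, 0.0452]
eef_rot: [0.195, 0.981, -0.0, 0.001]
contact_force: [0.4, 0.2, -0.2]
finger_gap: 0.602
```

carry_out --moves '[{"dp":[0,0,0],"roll":0},{"dp":[0,0,0],"roll":0},{"dp":[0,0,0],"roll":0},{"dp":[0,0,0],"roll":0},{"dp":[0,0,0],"roll":0},{"dp":[0,0,0],"roll":0}]' --grip 0

```text
clock: 15.75
tcp_pos: [0.6106, -0.1742, 0.0453]
eef_rot: [0.195, 0.981, -0.0, 0.001]
contact_force: [-1.3, -0.1, 4.8]
finger_gap: 0.217
```

carry_out --moves '[{"dp":[0,0,0.015],"roll":0},{"dp":[0,0,0.03],"roll":0},{"dp":[0,0,0.04],"roll":0},{"dp":[0,0,0.04],"roll":0},{"dp":[-0.007,0.022,0],"roll":0},{"dp":[-0.0125,0.042,0],"roll":0},{"dp":[-0.0125,0.042,0],"roll":0},{"dp":[-0.0125,0.042,0],"roll":0},{"dp":[-0.0125,0.042,0],"roll":0},{"dp":[-0.0125,0.042,0],"roll":0},{"dp":[-0.0125,0.042,0],"roll":0}]'

```text
clock: 16.85
tcp_pos: [0.5272, 0.1017, 0.1702]
eef_rot: [0.195, 0.981, 0.0, 0.0]
contact_force: [-0.8, -0.3, 0.6]
finger_gap: 0.215
```

carry_out --moves '[{"dp":[-0.0125,0.042,0],"roll":0},{"dp":[-0.0125,0.042,0],"roll":0},{"dp":[-0.0125,0.042,0],"roll":0},{"dp":[-0.0125,0.042,0],"roll":0},{"dp":[-0.0125,0.042,0],"roll":0},{"dp":[-0.0125,0.042,0],"roll":0},{"dp":[-0.0125,0.042,0],"roll":0},{"dp":[-0.0055,0.018,0],"roll":0},{"dp":[0,0,0],"roll":0},{"dp":[0,0,0],"roll":0},{"dp":[0,0,0],"roll":0}]'

```text
clock: 17.95
tcp_pos: [0.4352, 0.4111, 0.1696]
eef_rot: [0.195, 0.981, -0.0, -0.0]
contact_force: [0.3, -0.5, -1.0]
finger_gap: 0.217
```

carry_out --moves '[{"dp":[0,0,-0.015],"roll":0},{"dp":[0,0,-0.012],"roll":0},{"dp":[0,0,0],"roll":0},{"dp":[0,0,0],"roll":0}]'

```text
clock: 18.35
tcp_pos: [0.4351, 0.4113, 0.1422]
eef_rot: [0.195, 0.981, -0.0, -0.0]
contact_force: [-0.2, -0.3, -1.4]
finger_gap: 0.218
```

```bash
python3 -c "
from rel import *
rel('caddy','w10',.0453)
i=cv2.imread('pics/w10s.png');cv2.imwrite('pics/w10c.png',cv2.resize(i[200:320,420:580],None,fx=4,fy=4,interpolation=3))"
```

```text
clk 18.35 tcp [0.4351 0.4113 0.1422] q [ 1.951e-01  9.808e-01 -4.000e-04 -4.000e-04] F [-0.2  -0.35 -1.39] gap 0.218 j [ 0.63  0.51 -0.22  0.84 -0.    1.03]
wrist lid [0.4344 0.4118] -51.4 lid-tcp [-0.0006  0.0005]
scene lid [0.4372 0.4102] -41.3 need [ 0.0022 -0.0014]
```

View pics/w10c.png

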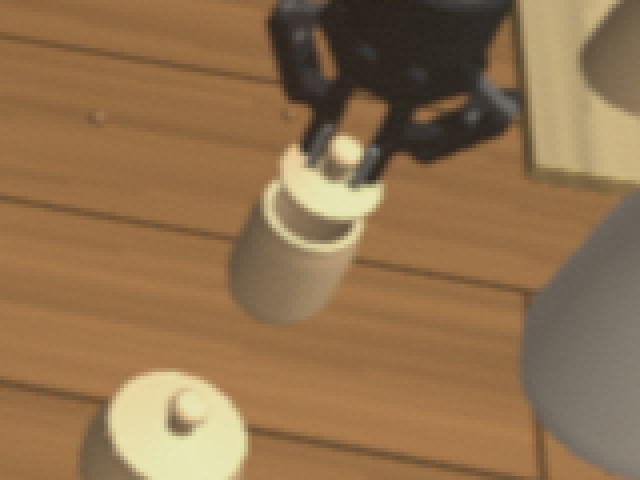

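The caddy lid is level above the caddy jar, crop (332,180) over (314,212). The two cameras ask for about +1.8 mm in x and −0.6 mm in y.

carry_out --moves '[{"dp":[0.0018,-0.0006,0],"roll":0},{"dp":[0,0,-0.007],"roll":0},{"dp":[0,0,-0.006],"roll":0},{"dp":[0,0,-0.004],"roll":0},{"dp":[0,0,-0.002],"roll":0},{"dp":[0,0,-0.001],"roll":0},{"dp":[0,0,0],"roll":0},{"dp":[0,0,0],"roll":0}]'

```text
clock: 19.25
tcp_pos: [0.4369, 0.4116, 0.1226]
eef_rot: [0.195, 0.981, 0.0, 0.0]
contact_force: [-0.6, -0.8, -1.1]
finger_gap: 0.214
```

```bash
python3 -c "
from rel import *
rel('caddy','w11',.0453)"
```

```text
clk 19.25 tcp [0.4369 0.4116 0.1226] q [1.946e-01 9.809e-01 1.000e-04 1.000e-04] F [-0.62 -0.78 -1.09] gap 0.214 j [ 0.63  0.53 -0.24  0.8   0.    1.02]
wrist lid [0.4356 0.4123] -64.9 lid-tcp [-0.0014  0.0007]
scene lid [0.4378 0.41  ] -33.9 need [ 0.0016 -0.0012]
```

carry_out --moves '[{"dp":[0.0007,-0.0008,-0.001],"roll":0},{"dp":[0,0,-0.0015],"roll":0},{"dp":[0,0,-0.001],"roll":0},{"dp":[0,0,-0.001],"roll":0},{"dp":[0,0,-0.0006],"roll":0},{"dp":[0,0,0],"roll":0},{"dp":[0,0,0],"roll":0}]'

```text
clock: 20.05
tcp_pos: [0.4375, 0.4107, 0.1173]
eef_rot: [0.195, 0.981, -0.0, -0.0]
contact_force: [0.3, -0.0, -0.3]
finger_gap: 0.214
```

```bash
python3 -c "
from rel import *
rel('caddy','w12',.0453)"
```

```text
clk 20.05 tcp [0.4375 0.4107 0.1173] q [ 0.1946  0.9809 -0.     -0.    ] F [ 0.33 -0.03 -0.31] gap 0.214 j [ 0.63  0.54 -0.24  0.79 -0.    1.02]
wrist lid [0.4367 0.4118] -65.6 lid-tcp [-0.0008  0.0011]
scene lid [0.4398 0.4086] -41.7 need [-0.0004  0.0002]
```

Centred. I'll lower it the last bit to feel contact.

carry_out --moves '[{"dp":[-0.0003,0,-0.0005],"roll":0},{"dp":[0,0,-0.0005],"roll":0},{"dp":[0,0,0],"roll":0},{"dp":[0,0,0],"roll":0}]'

```text
clock: 20.55
tcp_pos: [0.4375, 0.4108, 0.1172]
eef_rot: [0.195, 0.981, 0.0, 0.0]
contact_force: [-1.2, -1.2, 5.4]
finger_gap: 0.216
```

carry_out --moves '[{"dp":[0,0,0],"roll":0},{"dp":[0,0,0],"roll":0},{"dp":[0,0,0],"roll":0},{"dp":[0,0,0.01],"roll":0},{"dp":[0,0,0.02],"roll":0},{"dp":[0,0,0.03],"roll":0},{"dp":[0,0,0.03],"roll":0},{"dp":[0.01,-0.0425,0],"roll":0},{"dp":[0.01,-0.0425,0],"roll":0},{"dp":[0.01,-0.0425,0],"roll":0},{"dp":[0.01,-0.0425,0],"roll":0},{"dp":[0.01,-0.0425,0],"roll":0}]' --grip 0.6

```text
clock: 21.75
tcp_pos: [0.4875, 0.1967, 0.2072]
eef_rot: [0.194, 0.981, 0.0, 0.0]
contact_force: [1.0, 0.3, 0.4]
finger_gap: 0.6
```

carry_out --moves '[{"dp":[0.01,-0.0425,0],"roll":0},{"dp":[0.01,-0.0425,0],"roll":0},{"dp":[0.01,-0.0425,0],"roll":0},{"dp":[0.01,-0.0425,0],"roll":0},{"dp":[0.01,-0.0425,0],"roll":0},{"dp":[0.01,-0.0425,0],"roll":0},{"dp":[0.01,-0.0425,0],"roll":0},{"dp":[0.01,-0.0425,0],"roll":0},{"dp":[0.01,-0.0425,0],"roll":0},{"dp":[0.01,-0.0425,0],"roll":0},{"dp":[0.01,-0.0425,0],"roll":0},{"dp":[0.01,-0.0425,0],"roll":0}]'

```text
clock: 22.95
tcp_pos: [0.6075, -0.3137, 0.2071]
eef_rot: [0.195, 0.981, -0.0, 0.0]
contact_force: [0.1, 0.9, -0.0]
finger_gap: 0.597
```

carry_out --moves '[{"dp":[0,-0.02,-0.02],"roll":0},{"dp":[0,0,-0.04],"roll":0},{"dp":[0,0,-0.04],"roll":0},{"dp":[0,0,0],"roll":0},{"dp":[0,0,0],"roll":0}]'

```text
clock: 23.45
tcp_pos: [0.607, -0.3315, 0.1067]
eef_rot: [0.195, 0.981, 0.0, -0.001]
contact_force: [0.2, 0.7, 0.7]
finger_gap: 0.597
```

```bash
python3 -c "
from rel import *
s,c,im=look('w13')
i2=manip.get_image('scene');cv2.imwrite('pics/s13.png',cv2.resize(i2[150:350,130:530],None,fx=2,fy=2,interpolation=3))
cs=manip.get_calibration('scene')
print('s',fit(i2,cs,(.4394,.4088),'lid','caddy',.072))
print('w',fit(im,c,(.6109,-.3339),'lid','crock'))
"
```

```text
clk 23.45 tcp [ 0.607  -0.3315  0.1067] q [ 1.946e-01  9.809e-01  3.000e-04 -7.000e-04] F [0.23 0.73 0.67] gap 0.597 j [-0.61  0.7   0.04  0.9   0.   -0.21]
s (array([0.43952009, 0.40875294]), np.float64(-58.37824978298612))
w (array([ 0.61073364, -0.33453344]), np.float64(-92.26729600694443))
```

View pics/s13.png

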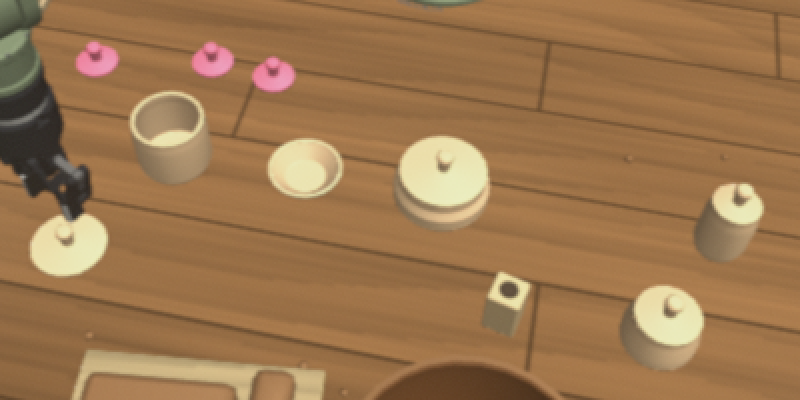

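Three lids are home: caddy at crop (737,205), sugar at (667,315), stew at (443,172). The crock lid is at (68,245).

carry_out --moves '[{"dp":[0.0037,-0.0027,-0.02],"roll":0},{"dp":[0,0,-0.022],"roll":0},{"dp":[0,0,-0.012],"roll":0},{"dp":[0,0,-0.0075],"roll":0},{"dp":[0,0,0],"roll":0},{"dp":[0,0,0],"roll":0}]'

```text
clock: 24.15
tcp_pos: [0.6115, -0.3349, 0.046]
eef_rot: [0.195, 0.981, -0.0, 0.001]
contact_force: [0.6, 0.3, -0.6]
finger_gap: 0.606
```

carry_out --moves '[{"dp":[0,0,0],"roll":0},{"dp":[0,0,0],"roll":0},{"dp":[0,0,0],"roll":0},{"dp":[0,0,0],"roll":0},{"dp":[0,0,0],"roll":0},{"dp":[0,0,0],"roll":0}]' --grip 0

```text
clock: 24.75
tcp_pos: [0.6115, -0.3349, 0.0459]
eef_rot: [0.195, 0.981, -0.0, 0.001]
contact_force: [-0.3, 0.1, 5.8]
finger_gap: 0.217
```

carry_out --moves '[{"dp":[0,0,0.015],"roll":0},{"dp":[0,0,0.035],"roll":0},{"dp":[0,0,0.05],"roll":0},{"dp":[-0.02,0.01,0],"roll":0},{"dp":[-0.035,0.017,0],"roll":0},{"dp":[-0.035,0.017,0],"roll":0},{"dp":[-0.035,0.017,0],"roll":0},{"dp":[-0.0317,0.0156,0],"roll":0},{"dp":[0,0,0],"roll":0},{"dp":[0,0,0],"roll":0},{"dp":[0,0,0],"roll":0}]'

```text
clock: 25.85
tcp_pos: [0.4554, -0.2588, 0.1456]
eef_rot: [0.195, 0.981, -0.0, 0.001]
contact_force: [0.1, -0.3, -1.1]
finger_gap: 0.22
```

```bash
python3 -c "
from rel import *
rel('crock','w14',.0459)"
```

```text
clk 25.85 tcp [ 0.4554 -0.2588  0.1456] q [ 1.946e-01  9.809e-01 -5.000e-04  1.000e-03] F [ 0.11 -0.33 -1.09] gap 0.22 j [-0.66  0.38 -0.42  0.77  0.   -0.27]
wrist lid [ 0.4547 -0.2578] -52.9 lid-tcp [-0.0007  0.001 ]
scene lid [ 0.4579 -0.2595] -43.2 need [-0.0004 -0.0007]
```

View pics/w14s.png

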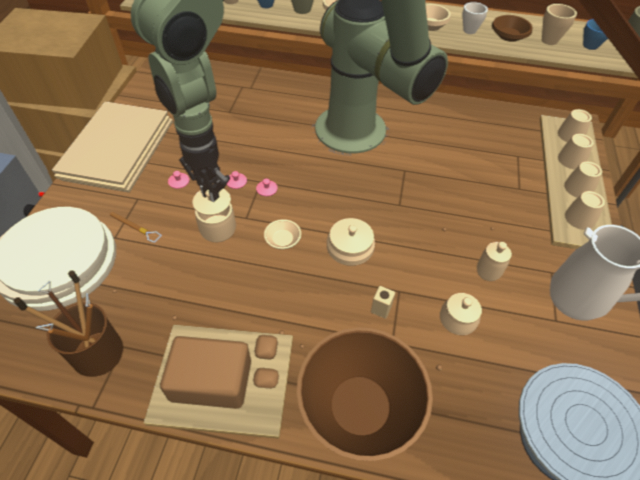

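The crock lid at (212,205) is centred above the crock jar, with under 1 mm to correct.

carry_out --moves '[{"dp":[-0.0003,-0.0006,-0.006],"roll":0},{"dp":[0,0,-0.008],"roll":0},{"dp":[0,0,-0.006],"roll":0},{"dp":[0,0,-0.004],"roll":0},{"dp":[0,0,-0.002],"roll":0},{"dp":[0,0,0],"roll":0},{"dp":[0,0,0],"roll":0}]'

```text
clock: 26.65
tcp_pos: [0.454, -0.2586, 0.1189]
eef_rot: [0.195, 0.981, -0.0, 0.0]
contact_force: [0.5, -0.3, -1.0]
finger_gap: 0.217
```

```bash
python3 -c "
from rel import *
rel('crock','w15',.0459)"
```

```text
clk 26.65 tcp [ 0.454  -0.2586  0.1189] q [ 1.946e-01  9.809e-01 -0.000e+00  1.000e-04] F [ 0.49 -0.29 -1.  ] gap 0.217 j [-0.66  0.41 -0.45  0.7   0.   -0.27]
wrist lid [ 0.4533 -0.2576] -66.3 lid-tcp [-0.0007  0.001 ]
scene lid [ 0.4556 -0.2596] -33.8 need [ 0.0019 -0.0006]
```

carry_out --moves '[{"dp":[0.0015,-0.0006,-0.001],"roll":0},{"dp":[0,0,-0.001],"roll":0},{"dp":[0,0,-0.0005],"roll":0},{"dp":[0,0,0],"roll":0},{"dp":[0,0,0],"roll":0}]'

```text
clock: 27.25
tcp_pos: [0.4554, -0.2591, 0.1163]
eef_rot: [0.195, 0.981, 0.0, -0.0]
contact_force: [-0.3, -0.3, -1.3]
finger_gap: 0.215
```

```bash
python3 -c "
from rel import *
rel('crock','w16',.0459)"
```

```text
clk 27.25 tcp [ 0.4554 -0.2591  0.1163] q [ 0.1946  0.9809  0.     -0.    ] F [-0.28 -0.28 -1.28] gap 0.215 j [-0.66  0.42 -0.45  0.7   0.   -0.27]
wrist lid [ 0.4549 -0.2579] -65.8 lid-tcp [-0.0004  0.0012]
scene lid [ 0.458  -0.2599] -41.7 need [-0.0005 -0.0003]
```

carry_out --moves '[{"dp":[-0.0003,-0.0003,-0.0005],"roll":0},{"dp":[0,0,-0.0005],"roll":0},{"dp":[0,0,-0.0005],"roll":0},{"dp":[0,0,0],"roll":0},{"dp":[0,0,0],"roll":0}]'

```text
clock: 27.85
tcp_pos: [0.4552, -0.2595, 0.1157]
eef_rot: [0.195, 0.981, -0.0, 0.0]
contact_force: [-1.6, 1.2, 8.0]
finger_gap: 0.213
```

carry_out --moves '[{"dp":[0,0,0],"roll":0},{"dp":[0,0,0],"roll":0},{"dp":[0,0,0],"roll":0},{"dp":[0,0,0.01],"roll":0},{"dp":[0,0,0.02],"roll":0},{"dp":[0,0,0.03],"roll":0},{"dp":[0,0,0.04],"roll":0},{"dp":[0,0,0.04],"roll":0},{"dp":[-0.02,-0.03,0.02],"roll":0},{"dp":[-0.02,-0.03,0],"roll":0},{"dp":[0,0,0],"roll":0},{"dp":[0,0,0],"roll":0}]' --grip 0.6

```text
clock: 29.05
tcp_pos: [0.4147, -0.3197, 0.2752]
eef_rot: [0.195, 0.981, 0.0, 0.0]
contact_force: [0.1, 0.4, -0.1]
finger_gap: 0.601
```

```bash
python3 -c "
from rel import *
s,c,im=look('w17')
i2=manip.get_image('scene');cv2.imwrite('pics/s17.png',cv2.resize(i2[150:350,130:530],None,fx=2,fy=2,interpolation=3))
t=manip.get_image('top');ct=manip.get_calibration('top');cs=manip.get_calibration('scene')
js={'caddy':((.4394,.4088),(.4361,.4109)),'sugar':((.5913,.3403),(.5883,.3423)),'stew':((.4487,.0751),(.4461,.0773)),'crock':((.4575,-.2602),(.4546,-.2591))}
for n in js:
    b=J[n][1]-.008
    print(n,[(fit(i,k,j,'lid',n,b)[0]-j).round(4) for i,k,j in((i2,cs,js[n][0]),(t,ct,js[n][1]))])
cv2.imwrite('pics/t17.png',t)
"
```

```text
clk 29.05 tcp [ 0.4147 -0.3197  0.2752] q [1.955e-01 9.807e-01 2.000e-04 2.000e-04] F [ 0.09  0.41 -0.07] gap 0.601 j [-0.8   0.27 -0.23  1.08  0.   -0.4 ]
caddy [array([ 0.0001, -0.    ]), array([ 0.0007, -0.0002])]
sugar [array([0.0002, 0.0003]), array([0.0005, 0.0001])]
stew [array([ 0.0001, -0.    ]), array([0.0006, 0.0002])]
crock [array([ 0.0003, -0.0002]), array([ 0.0003, -0.    ])]
```

View pics/s17.png

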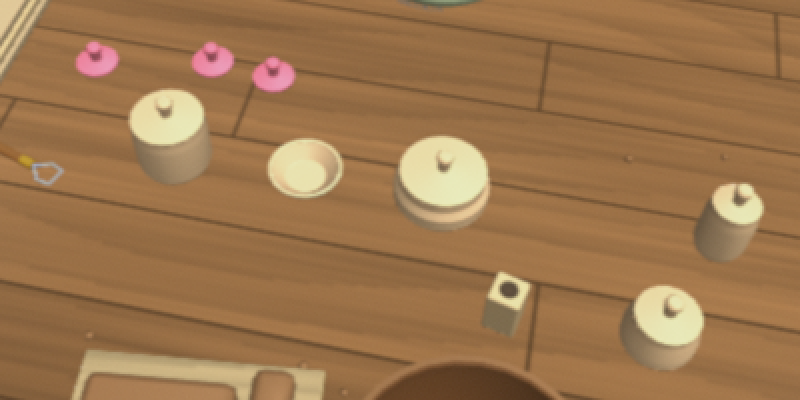

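View pics/t17.png

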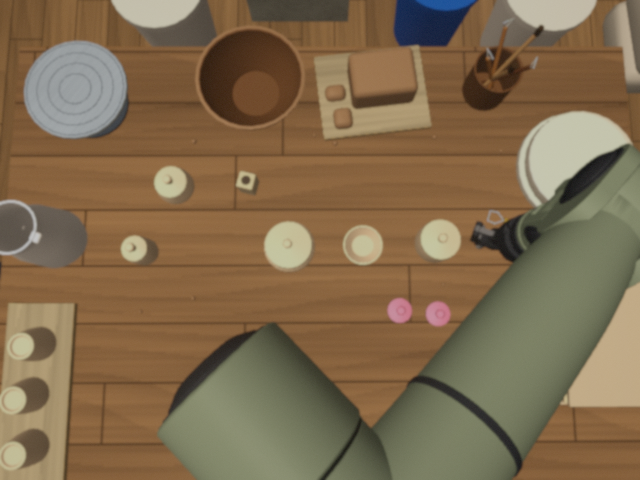

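All four lids sit level on their jars, at top-picture pixels (171,183), (134,249), (288,246) and (440,240). The dish, the post and the pink lids have not moved, and the gripper is clear.

```bash
python3 -c "
from workcell import manip
print(manip.sign_off())"
```

```text
the job is handed in; nothing more can be done
None
```

All four lids (sugar, stew, caddy, crock, in that order) are on their own jars, and I handed the job in at about 29 s of the 112 s allowed. I gripped each lid by the knob and lowered it until the wrist felt about 5–8 N.

- **Centring:** in the last pictures every lid is within 0.8 mm of its jar's original rim centre, by both the scene and top cameras. All four look level and fully seated.
- **Everything else:** the jars, the dish, the kiln post and the pink look-alikes look undisturbed.
- **Disagreements and failures:** the scene camera's positions differ from the top camera's by about 3 mm in x and 2 mm in y. The wrist camera agreed with the top one, so I used positions relative to each jar within one camera. A top-camera check of the sugar lid, taken with the arm close by at about 7 s, gave a poor fit, but the final unobstructed check was fine. My first move call was refused because it left out the roll values, and nothing moved.

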